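Sweep the wax scraps into the scrap pan

TASK

Sweep the three loose lumps of wax that lie in front of the scrap pan's open mouth along the bench with the closed fingers, over the sloping lip and into the pan, so that all three come to rest inside on its flat floor, clear of the lip. Only push them: do not pinch, squeeze, lift or flick any of them. Leave the two small tins, the roll of tape and the little painted panel that lie round the work where they are.

Things in the scene. Friction and masses are not known exactly. Their poses are not given: they have to be found in the camera images.
- scrap_pan: Shallow open pan of bare sheet metal, like a dustpan without a handle, fixed to the bench. Origin on the bench under its centre; +x points from the open mouth to the back wall, +y left looking in, z up. Flat floor 1.5 mm above the bench, from x = -45 mm to the back wall at +72 mm, 224 mm wide between side walls at y = -112 and +112 mm. Walls 33 mm high, 6 mm thick at the rim.
- pan_mouth (a point): Middle of the pan's front edge, on the bench, at pan x = -75 mm; same axes as the pan. From this edge a lip as wide as the pan slopes up to a crest 2 mm high, 30 mm behind, where the flat floor begins. The mouth has no wall; the side walls start 38 mm behind this edge. Outside each side wall a screw tab, 4 mm high, sticks out to 136 mm from the pan's middle line.
- wax_lump_0_c (a point): Centre of the long lump of pale wax: a rounded lump about 29 x 40 x 19 mm (lying), about 20 g, lying loose on the bench, the point about 9 mm above the bench. Waxy and slippery (friction about 0.3): it slides and may tumble or turn when pushed.
- wax_lump_1_c (a point): Centre of the biggest, roundish lump of wax: about 31 x 31 x 22 mm, about 20 g, loose on the bench, the point about 11 mm above the bench. Waxy and slippery (friction about 0.3): it slides and may tumble or turn when pushed.
- wax_lump_2_c (a point): Centre of the smallest lump of wax: about 22 x 19 x 15 mm, about 20 g, loose on the bench, the point about 7 mm above the bench. Waxy and slippery (friction about 0.3): it slides and may tumble or turn when pushed.
- wax_lump_0: The same long lump, about 29 x 40 x 19 mm; origin at the middle of its underside as it lies at the start (turns with the lump).
- wax_lump_1: The same biggest lump, about 31 x 31 x 22 mm; origin at the middle of its underside as it lies at the start (turns with the lump).
- wax_lump_2: The same smallest lump, about 22 x 19 x 15 mm; origin at the middle of its underside as it lies at the start (turns with the lump).
- tin_plum: Bystander: small open metal tin, 58 mm across, 50 mm high, standing on the near side of the work; origin at the centre of its underside.
- tin_blue: Bystander: small open metal tin, 54 mm across, 50 mm high, standing on the far side of the work; origin at the centre of its underside.
- tape_roll: Bystander: roll of masking tape lying flat, 93 mm across, 24 mm high, to the right of the lumps; origin at the centre of its underside.
- panel: Bystander: small painted panel lying flat, 81 x 96 x 11 mm, to the left of the pan; origin at the centre of its underside.

How it is judged (in metres and radians):
At the end, for the whole second after the job is handed in: All three wax lumps lie at rest in the scrap pan: each lump's centre between the side walls, in front of the back wall and at least 8 mm behind the crest of the sloping lip (pan x > -37 mm), lower than 35 mm above the bench; tins, tape and panel within 20 mm of where they stood (x of wax_lump_0_c in the frame of scrap_pan between -0.037 and 0.075 m and y of wax_lump_0_c in the frame of scrap_pan between -0.114 and 0.114 m and height (world z) of each of wax_lump_0_c, wax_lump_1_c, wax_lump_2_c below 0.035 m and linear speed of each of wax_lump_0, wax_lump_1, wax_lump_2 below 0.02 m/s and x of wax_lump_1_c in the frame of scrap_pan between -0.037 and 0.075 m and y of wax_lump_1_c in the frame of scrap_pan between -0.114 and 0.114 m and x of wax_lump_2_c in the frame of scrap_pan between -0.037 and 0.075 m and y of wax_lump_2_c in the frame of scrap_pan between -0.114 and 0.114 m and distance of each of tin_plum, tin_blue, tape_roll, panel from where it was at the start of the episode below 0.02 m); the robot touches nothing.
It fails at once if a wax lump is lifted (centre more than 38 mm above the bench) (height (world z) of any of wax_lump_0_c, wax_lump_1_c, wax_lump_2_c above 0.038 m).
It fails at once if a wax lump is pinched or squeezed (more than 25 N from the fingers) (contact force between the fingers and wax_lump_0 above 25 N or contact force between the fingers and wax_lump_1 above 25 N or contact force between the fingers and wax_lump_2 above 25 N).
It fails at once if a wax lump is flicked (faster than 0.8 m/s) (linear speed of any of wax_lump_0, wax_lump_1, wax_lump_2 above 0.8 m/s).
It fails at once if a tin, the tape or the panel is moved by more than 20 mm (distance of any of tin_plum, tin_blue, tape_roll, panel from where it was at the start of the episode above 0.02 m).
It also fails if it takes over 72 s, if anything falls off the work surface, if the arm or the gripper's body presses on something with over 40 N, if the wrist force passes 120 N, or if a joint passes its speed limit or range.

ROBOT

A 6-joint arm with a two-finger parallel gripper is mounted at the origin on a cart in front of the work surface, level with it; the furniture and walls round the work are solid. World frame = base frame: x ahead of the robot, y to its left, z up, the work surface at z = 0. Lengths are in mm, angles in rad, forces in N, time in s.
With the tool pointing down it reaches from about 350 to 775 mm from the base axis. Payload 7.3 kg.
Tool frame: the origin (TCP) lies midway between the tips of the shut fingers; the grasp point (between the pads) lies 19 mm behind it (pinch_z is the distance from the TCP to the grasp point, in mm); z points along the fingers, y is the line along which they close (so a half turn about z gives the same grasp; the last joint's range is limited). The gripper opens to 92 mm and grips with 3 to 60 N. Pads are 19 mm wide; open, the fingers measure 130 mm over their backs; the gripper's body (75 mm by 190 mm) begins 47 mm behind the grasp point.
Start: joints at [-1.256, 0.342, 1.524, -0, 1.275, -0.146], TCP at [233.473, -470.25, 226.741] pointing down, gripper open.
Joint ranges: [-2.53, 2.53], [-0.77, 2.02], [0.04, 2.7], [-1, 4.14], [0.28, 2.66], [-3.11, 3.11]. Speed limits (rad/s): [2.57, 2.57, 3.14, 3.14, 3.14, 3.14].

INTERFACE

Orientations are given as [roll, pitch, yaw] about the fixed x, y, z axes, in that order (R = Rz(yaw) Ry(pitch) Rx(roll)).
In Python, from plant import * gives the robot as it stands. The module is installed in compiled form; this text tells all that it offers.
- The arm moves only by the shell command python3 -m pendant 'ROWS' [FORCE]. ROWS is JSON, a list of rows, each a list of 5 numbers: the opening, from -1 (shut) to 1 (fully open), then the shift along the tool's x, y, z in m, then the turn about the tool's z in degrees. A call has 1 to 20 rows; each row is the pose to reach, as a shift and turn from the pose commanded when the call began, along the tool's axes at that moment; what a row does not reach only later rows make up. A row lasts 1/12 s, in which the tool goes at most 41.7 mm and 7.16 degrees, less where a joint would pass 70% of its speed; a pose out of reach is approached as far as the arm can. A call with a gripper value outside its range is refused whole. The fingers move at their own pace and stop on an object; FORCE is the grip in N (left out, the last holds). Time passes only in rows, so rows that repeat a pose let the fingers close. It gives the time, the measured TCP pose, the force, the opening and the grip force at its end, in the units of the state.
- get_obs(): the state, without advancing time (a new reading comes with each control period).
- read_camera(name): name is "scene" or "top" or "wrist"; returns the picture (384x512x3 uint8, red, green, blue); there is no depth.
- camera_params(name): a dict with "intrinsics" (3x3 intrinsics, pixels), "T" (4x4, takes a point from camera to world coordinates). Camera axes: x right, y down, z forward; pixel columns grow to the right and rows downward; lengths in mm; the calibration is good to about 2 mm. A picture is of the moment at which its call begins: read the wrist's pose just before it. camera_params takes no time and is no camera call; for the wrist camera it gives the pose at the moment of the call.
- close_job(): hands the job in; it is judged then, once.
The state is a dict: "clock": time; "q": joint angles; "joint_vel": joint speeds; "joint_torque": joint torques, N m; "tool_pos": TCP position; "eef_rot": TCP orientation; "force": force on the tool from outside, world axes, zero at the start; "ft_torque": the same for the moment, N m; "gripper_width": finger opening in mm; "grasp_force": force on a finger pad.
Only numpy, scipy, OpenCV 4.12 (cv2) and the standard library are available. Lean on these libraries where they do the work, as an engineer would, in place of code of your own. Each camera call takes 0.05 s, during which the arm holds its last target. There are 200 camera calls.

## Working session

There is one attempt and no reset: what is moved stays moved. The work goes in short steps, Python scripts to look and compute and a shell command to move; the robot and the scene stay as the last step left them, time stands still between calls to the robot, and variables do not carry over. Pictures are saved under pics/ and viewed, at most 10 in all, crops included, and the job is handed in when it is done.

```bash
mkdir -p pics; python3 - <<'E'
from plant import *
import cv2,numpy as np
for n in("top","scene"):
    im=read_camera(n); cv2.imwrite(f"pics/{n}0.png",im[:,:,::-1])
    p=camera_params(n); print(n,p["intrinsics"],np.round(p["T"],3))
o=get_obs(); print(o["clock"],o["tool_pos"],o["eef_rot"],o["gripper_width"])
E
```

```text
top [[351.62105578   0.         256.80990059]
 [  0.         351.62105578 193.65229426]
 [  0.           0.           1.        ]] [[-2.500000e-02 -9.940000e-01  1.110000e-01  4.590420e+02]
 [-9.990000e-01  2.800000e-02  2.000000e-02  6.101800e+01]
 [-2.300000e-02 -1.100000e-01 -9.940000e-01  1.018594e+03]
 [ 0.000000e+00  0.000000e+00  0.000000e+00  1.000000e+00]]
scene [[361.4535882    0.         261.21665975]
 [  0.         361.4535882  192.67834002]
 [  0.           0.           1.        ]] [[-5.57000e-01 -5.12000e-01  6.54000e-01 -1.27610e+02]
 [-8.30000e-01  3.22000e-01 -4.55000e-01  5.52649e+02]
 [ 2.20000e-02 -7.96000e-01 -6.04000e-01  6.80905e+02]
 [ 0.00000e+00  0.00000e+00  0.00000e+00  1.00000e+00]]
0.1 [ 233.34665766 -469.89180164  226.12433424] [-3.14022958e+00 -1.91055660e-04  4.60787242e-01] 91.46286031445676
```

View pics/top0.png

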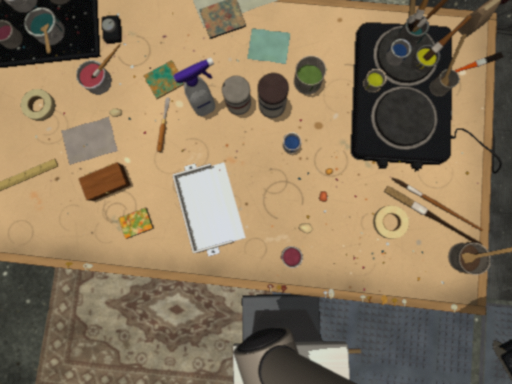

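View pics/scene0.png

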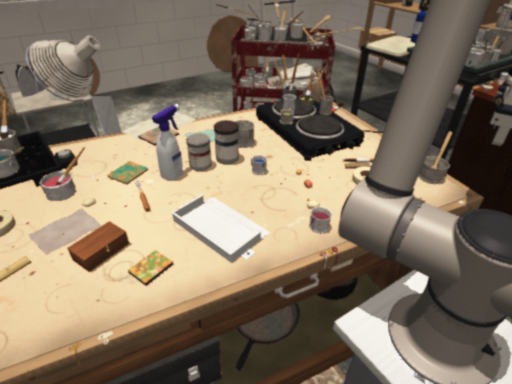

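The top view shows the pan at about (210,208) with its mouth to the right. There are lumps at about (306,228), (323,196) and (329,171), tins at (291,257) and (291,142), and tape at (392,222). Next I'll segment these and enlarge the crop.

```bash
cat > h.py <<'E'
import cv2,numpy as np
from plant import *
def ray(p,u,v,z):
    K=np.array(p["intrinsics"]);T=np.array(p["T"])
    d=T[:3,:3]@np.linalg.inv(K)@[u,v,1]; o=T[:3,3]
    return (o+d*(z-o[2])/d[2])[:2]
E
python3 - <<'E'
from h import *
im=cv2.imread("pics/top0.png"); p=camera_params("top")
c=im[125:275,160:420]; cv2.imwrite("pics/crop0.png",cv2.resize(c,None,fx=3,fy=3,interpolation=cv2.INTER_CUBIC))
bg=cv2.medianBlur(im,41).astype(int)
d=np.abs(im.astype(int)-bg).sum(2)
m=(d>60).astype(np.uint8)
n,l,s,ce=cv2.connectedComponentsWithStats(m)
for i in range(1,n):
    if s[i,4]>12 and 165<ce[i][0]<420 and 125<ce[i][1]<275: print(s[i],ce[i].round(1),ray(p,*ce[i],8).round())
hsv=cv2.cvtColor(im,cv2.COLOR_BGR2HSV)
w=((hsv[:,:,1]<45)&(hsv[:,:,2]>150)).astype(np.uint8)
n,l,s,ce=cv2.connectedComponentsWithStats(w)
i=1+np.argmax(s[1:,4]*((ce[1:,0]>170)&(ce[1:,0]<250)&(ce[1:,1]>160)))
cs,_=cv2.findContours((l==i).astype(np.uint8),0,2)
r=cv2.minAreaRect(cs[0]);print(s[i],r)
for q in cv2.boxPoints(r): print(q,ray(p,*q,0).round(),ray(p,*q,33).round())
E
```

```text
[314 122   9   7  51] [318.  125.1] [ 770. -104.]
[282 133  20  23 354] [291.8 143.9] [715. -25.]
[ 173  163   73   93 1355] [202.1 206.4] [539. 241.]
[325 168   9   8  57] [328.6 171.5] [ 631. -128.]
[318 191  10  11  92] [322.8 196.2] [ 559. -108.]
[372 206  15  32 113] [376.5 221.9] [ 481. -257.]
[388 213  13  18  89] [396.3 221. ] [ 483. -313.]
[306 215   4   4  13] [307.4 216.4] [502. -62.]
[403 218   4   4  14] [404.7 219.5] [ 486. -337.]
[298 223   8  10  23] [300.9 227. ] [473. -42.]
[280 247  23  20 350] [291.3 256.1] [391. -12.]
[381 250   5   4  16] [382.8 251.6] [ 398. -269.]
[ 173  163   72   93 4119] ((208.83612060546875, 207.5103759765625), (92.88737487792969, 54.43123245239258), 75.0685806274414)
[170.57263 169.64731] [651. 335.] [645. 326.]
[223.16599 155.6224 ] [688. 178.] [681. 175.]
[247.09961 245.37344] [424. 113.] [425. 112.]
[194.50626 259.39835] [388. 265.] [390. 259.]
```

View pics/crop0.png

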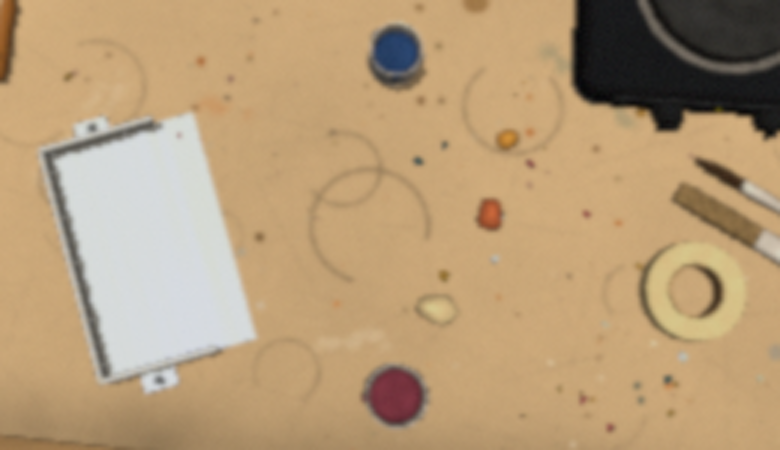

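The crop shows the pan's mouth edge from (195,112) to (256,338). The long pale lump is at (437,308), the orange big one at (490,214) and the small amber one at (508,138). The way to the mouth is clear.

```bash
cat >> h.py <<'E'
_p=camera_params("top")
_a=ray(_p,225,162.3,0);_b=ray(_p,245.3,237.7,0)   # mouth corners far(-y), near(+y)
M=(_a+_b)/2; yh=(_b-_a)/np.linalg.norm(_b-_a); xh=np.array([yh[1],-yh[0]])
C=M+75*xh
def pan(w): w=np.array(w)-C; return np.array([w@xh,w@yh])
def world(x,y): return C+x*xh+y*yh
def tool(w,z):  # shift to go from present pose, in tool axes, m
    from scipy.spatial.transform import Rotation as R
    o=get_obs(); r=R.from_euler("xyz",o["eef_rot"])
    return (r.inv().apply(np.r_[w,z]-o["tool_pos"])/1000).round(4)
E
python3 - <<'E'
from h import *
print("len",np.linalg.norm(_b-_a) if 0 else 0, M,C,xh,"yaw of pan x",np.degrees(np.arctan2(xh[1],xh[0])))
for n,u,v,z in(("long",305.7,227.7,9),("big",323,196.2,11),("small",328.9,171.3,7),("plum",291.3,256.8,40),("blue",291.8,142.5,40),("tape",391.5,222,20)):
    w=ray(_p,u,v,z); print(n,w.round(),pan(w).round())
for u,v in((245.3,237.7),(225,162.3),(190.3,167),(213.5,251.5)):
    print(pan(ray(_p,u,v,3)).round())
w=ray(_p,328.9,171.3,7); q=pan(w)
s=world(q[0]-60,q[1]);print("start small",s,tool(s,60))
E
```

```text
len 0 [557.10139688 145.66163029] [539.02223821 218.44998115] [-0.24105545  0.97051134] yaw of pan x 103.94884217368408Traceback (most recent call last):
  File "<stdin>", line 4, in <module>
NameError: name '_p' is not defined. Did you mean: 'np'?
```

```bash
sed -i 's/_p\b/P/g' h.py; python3 - <<'E'
from h import *
for n,u,v,z in(("long",305.7,227.7,9),("big",323,196.2,11),("small",328.9,171.3,7),("plum",291.3,256.8,40),("blue",291.8,142.5,40),("tape",391.5,222,20)):
    w=ray(P,u,v,z); print(n,w.round(),pan(w).round())
for u,v in((245.3,237.7),(225,162.3),(190.3,167),(213.5,251.5)):
    print(pan(ray(P,u,v,3)).round())
q=pan(ray(P,328.9,171.3,7))
s=world(q[0]-60,q[1]);print("start small",s,tool(s,80),np.degrees(get_obs()["eef_rot"]))
E
```

```text
long [470. -55.] [-249.  133.]
big [ 559. -108.] [-322.   60.]
small [ 631. -129.] [-360.   -6.]
plum [391.  -9.] [-185.  198.]
blue [711. -22.] [-275. -109.]
tape [ 480. -295.] [-484.  181.]
[-75. 114.]
[ -75. -114.]
[  27. -128.]
[ 23. 128.]
start small [ 645.6955134  -187.44651355] [ 0.4949 -0.0694  0.1463] [-1.79921902e+02 -1.09466830e-02  2.64011642e+01]
```

```bash
python3 - <<'E'
from h import *
s=world(-298,144);print(s,tool(s,80))
E
```

```text
[ 471.10312832 -105.47438427] [ 0.375  -0.2205  0.1465]
```

```bash
python3 -m pendant '[[-1,0.1,-0.06,0,-20],[-1,0.2,-0.12,0.02,-40],[-1,0.375,-0.22,0.05,-65],[-1,0.375,-0.22,0.08,-65],[-1,0.375,-0.22,0.1,-65],[-1,0.375,-0.22,0.13,-65],[-1,0.375,-0.22,0.1465,-65],[-1,0.375,-0.22,0.1465,-65],[-1,0.375,-0.22,0.1465,-65],[-1,0.375,-0.22,0.1465,-65],[-1,0.375,-0.22,0.1465,-65],[-1,0.375,-0.22,0.1465,-65],[-1,0.375,-0.22,0.1465,-65],[-1,0.375,-0.22,0.1465,-65],[-1,0.375,-0.22,0.1465,-65],[-1,0.375,-0.22,0.1465,-65]]'
python3 - <<'E'
from h import *
o=get_obs();print(o["tool_pos"],np.degrees(o["eef_rot"]),o["gripper_width"],o["force"])
p=camera_params("wrist");im=read_camera("wrist");cv2.imwrite("pics/w1.png",im[:,:,::-1]);print(p["T"].round(2).tolist())
print(tool(world(-298,144),5))
E
```

```text
clock: 1.43
tool_pos: [471.5, -107.8, 81.0]
eef_rot: [3.14, 0.001, 1.593]
force: [0.0, -0.2, -0.1]
gripper_width: 0.3
grasp_force: 0.0
[ 471.46572393 -107.83963325   80.9954087 ] [1.79927267e+02 4.62071860e-02 9.12919828e+01] 0.34593408026832817 [ 0.02562365 -0.15392007 -0.10777892]
[[1.0, 0.02, 0.01, 468.63], [0.02, -0.95, -0.31, -22.63], [0.0, 0.31, -0.95, 239.47], [0.0, 0.0, 0.0, 1.0]]
[ 0.0024 -0.0004  0.076 ]
```

View pics/w1.png

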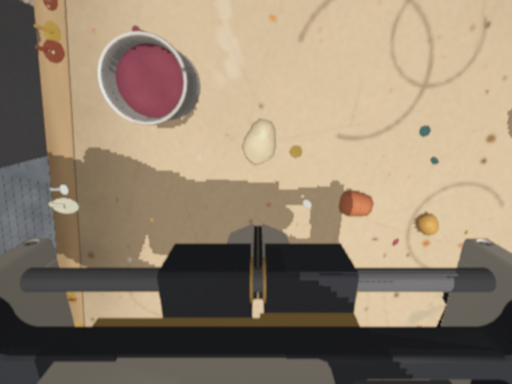

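The wrist view shows the long lump at (259,142), straight ahead of the fingers at column 258. The big lump is at (356,204) and the small one at (428,224). I'll descend and push the first half.

```bash
python3 -m pendant '[[-1,0,0,0.035,0],[-1,0,0,0.065,0],[-1,0,0,0.076,0],[-1,0,0,0.076,0],[-1,0.012,0,0.076,0],[-1,0.024,0,0.076,0],[-1,0.036,0,0.076,0],[-1,0.048,0,0.076,0],[-1,0.06,0,0.076,0],[-1,0.072,0,0.076,0],[-1,0.084,0,0.076,0],[-1,0.096,0,0.076,0],[-1,0.108,0,0.076,0],[-1,0.12,0,0.076,0],[-1,0.132,0,0.076,0],[-1,0.14,0,0.076,0],[-1,0.145,0,0.076,0],[-1,0.145,0,0.076,0]]'
python3 - <<'E'
from h import *
p=camera_params("wrist");im=read_camera("wrist");cv2.imwrite("pics/w2.png",im[:,:,::-1])
K=np.array(p["intrinsics"]);t=np.linalg.inv(p["T"])@np.r_[get_obs()["tool_pos"],1];print((K@t[:3]/t[2]).round())
print(tool(world(0,78),5))
E
```

```text
clock: 2.98
tool_pos: [467.9, 39.7, 4.3]
eef_rot: [3.141, 0.0, 1.597]
force: [-0.3, -0.8, -1.0]
gripper_width: 0.2
grasp_force: 0.0
[259. 239.   1.]
[ 0.1607 -0.0005 -0.0008]
```

View pics/w2.png

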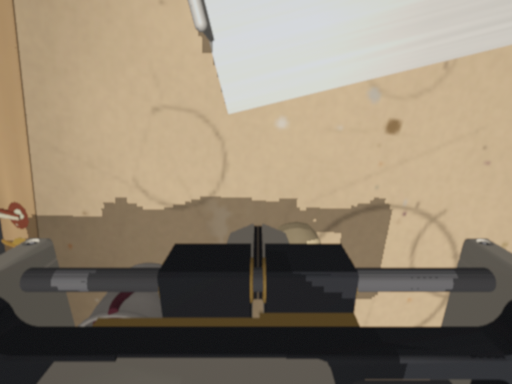

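The lump isn't visible ahead of the fingertips, which project to (259,239), so I'll check the other cameras.

```bash
python3 - <<'E'
from h import *
a=read_camera("top")[120:280,210:420,::-1];b=read_camera("scene")[140:270,180:400,::-1]
a=cv2.resize(a,(600,457)); 
cv2.imwrite("pics/t2.png",a);cv2.imwrite("pics/s2.png",cv2.resize(b,(660,390)))
E
```

```text
(no output)
```

View pics/s2.png

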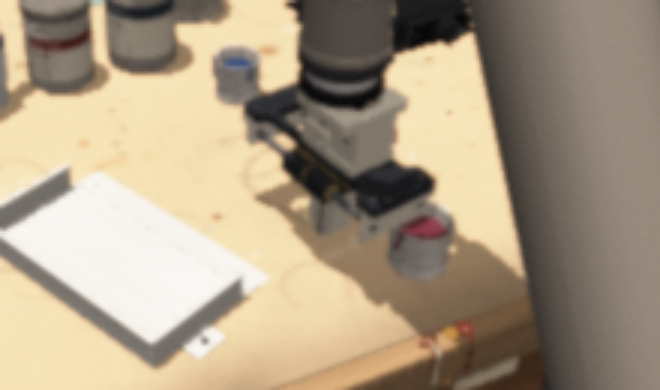

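The lump has slipped out sideways. I'll lift, back off and look again.

```bash
cat >> h.py <<'E'
def look(name=None):
    o=get_obs();p=camera_params("wrist");im=read_camera("wrist")[:,:,::-1].copy()
    if name: cv2.imwrite(f"pics/{name}.png",im)
    lab=cv2.cvtColor(im,cv2.COLOR_BGR2LAB).astype(int);bg=cv2.medianBlur(im,101);bl=cv2.cvtColor(bg,cv2.COLOR_BGR2LAB).astype(int)
    d=np.abs(lab-bl)@[.4,1,1]; m=(d>22).astype(np.uint8); m[222:]=0
    m=cv2.morphologyEx(m,cv2.MORPH_OPEN,np.ones((5,5),np.uint8))
    n,l,s,c=cv2.connectedComponentsWithStats(m)
    for i in range(1,n):
        if 200<s[i,4]<4000:
            w=ray(p,*c[i],9); t=tool(w,5)*1000
            print(s[i],im[l==i].mean(0).round(),"w",w.round(),"tool",t[:2].round(1),"pan",pan(w).round())
    print("tcp",o["tool_pos"].round(1),pan(o["tool_pos"][:2]).round(),o["clock"])
E
python3 -m pendant '[[-1,0,0,-0.04,0],[-1,0,0,-0.075,0],[-1,-0.05,0,-0.075,0],[-1,-0.09,0,-0.075,0],[-1,-0.13,0,-0.075,0],[-1,-0.145,0,-0.075,0],[-1,-0.145,0,-0.075,0],[-1,-0.145,0,-0.075,0]]' >/dev/null
python3 -c "
from h import *
look('w3')"
```

```text
[ 23   0  18  29 321] [ 95. 122. 142.] w [302.  38.] tool [ 148.3 -165.5] pan [-118.  273.]
[ 43  30  20  33 431] [ 61.  90. 144.] w [311.  14.] tool [ 124.2 -157. ] pan [-143.  270.]
[ 44 116  29  43 859] [113. 152. 183.] w [300. -55.] tool [  55.3 -169.9] pan [-208.  298.]
[  9 122  36  39 724] [61. 62. 63.] w [277. -61.] tool [  50.3 -193.2] pan [-208.  322.]
[115 134  46  34 773] [155. 189. 212.] w [367. -63.] tool [  45.7 -102.6] pan [-232.  234.]
[ 305  182   70   40 1621] [ 92. 121. 161.] w [ 547. -106.] tool [-1.4 75.7] pan [-317.   71.]
[ 49 199  28  16 337] [173. 196. 201.] w [ 293. -116.] tool [  -5.4 -178.4] pan [-265.  320.]
[293 201  19  21 286] [170. 199. 217.] w [ 513. -117.] tool [-11.5  41.3] pan [-319.  107.]
tcp [ 471.2 -107.8   79.1] [-300.  144.] 3.8
```

View pics/w3.png

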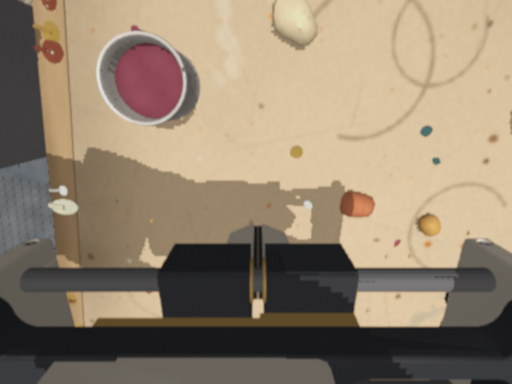

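The long lump is now at (296,20). It has moved forward, drifted right and turned.

```bash
python3 -c "
from h import *
im=cv2.imread('pics/w3.png');lab=cv2.cvtColor(im,cv2.COLOR_BGR2LAB)
for n,u,v in(('long',296,20),('longb',305,35),('bench',200,150),('bench2',400,100),('shadow',150,190),('big',350,205),('bigR',365,205),('small',428,225)): print(n,im[v,u],lab[v,u])
p=camera_params('wrist')
for u,v in((296,20),(357,204),(429,224)):
  w=ray(p,u,v,9);print(w.round(),pan(w).round(),tool(w,5))
im=cv2.imread('pics/w2.png');print(im[50,350],cv2.cvtColor(im,cv2.COLOR_BGR2LAB)[50,350])
"
```

```text
long [181 218 229] [222 126 148]
longb [154 189 207] [197 129 148]
bench [162 197 219] [205 130 148]
bench2 [162 196 218] [205 130 148]
shadow [102 128 147] [139 131 145]
big [ 55  80 137] [102 149 153]
bigR [ 94 134 211] [161 153 162]
small [ 96 170 215] [184 136 172]
[496.  38.] [-165.   86.] [0.1438 0.028  0.0741]
[ 561. -107.] [-321.   57.] [-0.0024  0.09    0.074 ]
[ 631. -125.] [-356.   -6.] [-0.0225  0.1596  0.0739]
[207 215 213] [219 126 132]
```

```bash
cat >> h.py <<'E'
def look(name=None):
    o=get_obs();p=camera_params("wrist");im=read_camera("wrist")[:,:,::-1].copy()
    if name: cv2.imwrite(f"pics/{name}.png",im)
    L,a,b=cv2.split(cv2.cvtColor(im,cv2.COLOR_BGR2LAB).astype(int).astype(np.int16))
    for n,m in(("pale",(a<=128)&(b>139)&(L>100)),("orange",(a>=143)&(b>144)),("amber",(b>160)&(a<143))):
        m=m.astype(np.uint8); m[236:]=0; m=cv2.morphologyEx(m,cv2.MORPH_OPEN,np.ones((3,3),np.uint8))
        k,l,s,c=cv2.connectedComponentsWithStats(m)
        for i in range(1,k):
            if 250<s[i,4]<6000:
                w=ray(p,*c[i],9); t=tool(w,5)*1000
                if pan(w)[1]>160: continue
                print(n,s[i],"tool",t[:2].round(1),"pan",pan(w).round())
    q=pan(o["tool_pos"][:2]);print("tcp",o["tool_pos"].round(1),"pan",q.round(),"yaw-pan",(np.degrees(o["eef_rot"][2])-103.95).round(1),o["clock"])
E
python3 -c "
from h import *
s=world(-212,88);print(tool(s,5));look()"
```

```text
[0.0973 0.0359 0.0741]
pale [284   4  26  28 481] tool [144.8  28.9] pan [-163.   84.]
orange [341 194  33  24 671] tool [-5.  89.8] pan [-323.   58.]
amber [420 217  20  19 311] tool [-25.7 160.9] pan [-359.   -7.]
tcp [ 471.1 -106.7   79. ] pan [-299.  144.] yaw-pan -12.7 3.85
```

```bash
python3 -m pendant '[[-1,0.04,0.015,0,-5],[-1,0.08,0.03,0,-9],[-1,0.0973,0.036,0.03,-9],[-1,0.0973,0.036,0.06,-9],[-1,0.0973,0.036,0.074,-9],[-1,0.0973,0.036,0.074,-9]]' >/dev/null
python3 -c "
from h import *
look()"
python3 -m pendant '[[-1,0.01,0,0,0],[-1,0.02,0,0,0],[-1,0.03,0,0,0],[-1,0.04,0,0,0],[-1,0.05,0,0,0],[-1,0.055,0,0,0],[-1,0.055,0,0,0]]' >/dev/null
python3 -c "
from h import *
look('w4')"
```

```text
pale [243 163  32  36 763] tool [43.4 -0.5] pan [-167.   86.]
tcp [502.5  -6.    2.3] pan [-209.   90.] yaw-pan -3.4 4.4
tcp [494.9  47.1   5.5] pan [-156.   84.] yaw-pan -3.5 5.0333
```

View pics/w4.png

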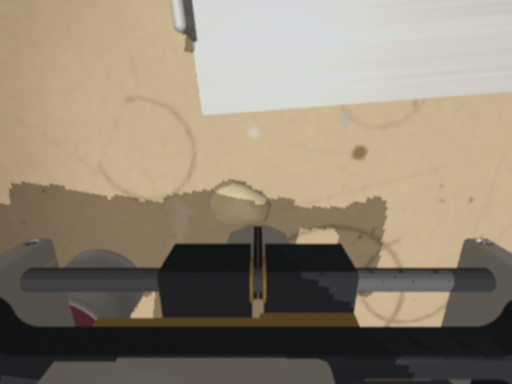

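The lump, now broadside and in shadow, is at (240,205). That is about 12 mm left of the finger centre (259), so I'll back off, shift left and push on.

```bash
python3 -c "
from h import *
im=cv2.imread('pics/w4.png');lab=cv2.cvtColor(im,cv2.COLOR_BGR2LAB)
for u,v in ((225,205),(240,210),(255,205),(240,188),(180,215),(340,210),(240,238)): print((u,v),im[v,u],lab[v,u])
p=camera_params('wrist');w=ray(p,240,205,9);print(tool(w,5),pan(w))
"
python3 -m pendant '[[-1,-0.008,0,0,0],[-1,-0.008,-0.008,0,0],[-1,-0.008,-0.016,0,0],[-1,-0.008,-0.016,0,0],[-1,0.002,-0.016,0,0],[-1,0.012,-0.016,0,0],[-1,0.022,-0.016,0,0],[-1,0.032,-0.016,0,0],[-1,0.035,-0.016,0,0],[-1,0.035,-0.016,0,0]]' >/dev/null
python3 -c "
from h import *
look('w5')"
```

```text
(225, 205) [102 131 147] [142 130 146]
(240, 210) [108 137 153] [147 129 146]
(255, 205) [100 128 142] [138 129 145]
(240, 188) [136 170 187] [179 129 148]
(180, 215) [103 124 140] [135 131 142]
(340, 210) [ 91 115 134] [127 132 144]
(240, 238) [82 90 95] [ 98 128 133]
[ 0.0253 -0.0115  0.0004] [-130.38924409   94.00722634]
tcp [472.9  78.7   5.2] pan [-120.   98.] yaw-pan -3.4 5.9167
```

View pics/w5.png

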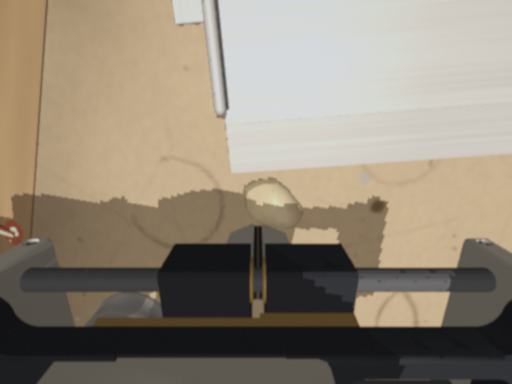

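The lump is at (273,203), now slightly right of the fingers. From here I'll retreat after each push so it is lit and can be measured numerically.

```bash
python3 -m pendant '[[-1,-0.02,0,0,0],[-1,-0.03,0.008,0,0],[-1,-0.03,0.008,0,0]]' >/dev/null
python3 -c "
from h import *
look()"
```

```text
pale [240 134  34  33 702] tool [57.8 -0.2] pan [-95.  87.]
tcp [489.   47.6   5.5] pan [-154.   90.] yaw-pan -3.7 6.2167
```

```bash
python3 -m pendant '[[-1,0.015,0,0,0],[-1,0.03,0,0,0],[-1,0.04,0,0,0],[-1,0.05,0,0,0],[-1,0.06,0,0,0],[-1,0.07,0,0,0],[-1,0.07,0,0,0],[-1,0.045,0,0,0],[-1,0.03,0,0,0],[-1,0.03,0,0,0]]' >/dev/null
python3 -c "
from h import *
look()"
```

```text
pale [241 113  36  32 730] tool [69.9 -0.5] pan [-53.  86.]
tcp [481.8  76.9   5.3] pan [-124.   90.] yaw-pan -3.6 7.1
```

```bash
python3 -m pendant '[[-1,0.015,0.001,0,0],[-1,0.03,0.001,0,0],[-1,0.04,0.001,0,0],[-1,0.05,0.001,0,0],[-1,0.06,0.002,0,0],[-1,0.07,0.002,0,0],[-1,0.08,0.002,0,0],[-1,0.087,0.002,0,0],[-1,0.087,0.002,0,0],[-1,0.06,0.002,0,0],[-1,0.04,0.002,0,0],[-1,0.04,0.002,0,0]]' >/dev/null
python3 -c "
from h import *
look();q=world(-375,68);print(tool(q,70))"
```

```text
pale [238 101  37  31 699] tool [76.4 -1.5] pan [-7. 82.]
tcp [476.5 116.    5.2] pan [-84.  85.] yaw-pan -3.7 8.15
[-0.2901  0.0362 -0.0647]
```

The long lump is in, at pan (-7, 82). Next is the big lump.

```bash
python3 -m pendant '[[-1,0,0,-0.035,0],[-1,-0.03,0,-0.065,0],[-1,-0.07,0.01,-0.065,-2],[-1,-0.11,0.02,-0.065,-2],[-1,-0.15,0.03,-0.065,-2],[-1,-0.19,0.035,-0.065,-2],[-1,-0.23,0.04,-0.065,-2],[-1,-0.27,0.04,-0.065,-2],[-1,-0.287,0.041,-0.065,-2],[-1,-0.287,0.041,-0.065,-2],[-1,-0.287,0.041,-0.065,-2]]' >/dev/null
python3 -c "
from h import *
look()"
```

```text
orange [245 135  36  31 837] tool [47.2  3.2] pan [-322.   58.]
tcp [ 567.5 -156.2   69.8] pan [-371.   63.] yaw-pan -1.7 9.1167
```

```bash
python3 -m pendant '[[-1,0,0,0.03,4.3],[-1,0,0,0.055,4.3],[-1,0,0,0.0645,4.3],[-1,0,0,0.0645,4.3]]' >/dev/null
python3 -c "
from h import *
look()"
python3 -m pendant '[[-1,0.012,0,0,0],[-1,0.024,0,0,0],[-1,0.034,0,0,0],[-1,0.044,0,0,0],[-1,0.054,0,0,0],[-1,0.06,0,0,0],[-1,0.06,0,0,0],[-1,0.04,0,0,0],[-1,0.02,0,0,0],[-1,0.02,0,0,0]]' >/dev/null
python3 -c "
from h import *
look()"
```

```text
orange [ 236  152   51   42 1658] tool [46.7 -0.2] pan [-322.   58.]
amber [162  67  19  21 311] tool [ 99.5 -47.4] pan [-265.  100.]
tcp [ 566.1 -153.8    3.5] pan [-368.   64.] yaw-pan -5.7 9.5
orange [ 228  111   53   42 1820] tool [67.5 -2.5] pan [-285.   56.]
amber [162  94  18  19 276] tool [ 83.6 -48.3] pan [-264.  100.]
tcp [ 566.2 -139.9    6.1] pan [-354.   60.] yaw-pan -5.9 10.3833
```

```bash
python3 -m pendant '[[-1,0.012,-0.003,0,0],[-1,0.024,-0.003,0,0],[-1,0.034,-0.003,0,0],[-1,0.044,-0.003,0,0],[-1,0.054,-0.003,0,0],[-1,0.064,-0.003,0,0],[-1,0.074,-0.003,0,0],[-1,0.084,-0.003,0,0],[-1,0.094,-0.003,0,0],[-1,0.094,-0.003,0,0],[-1,0.074,-0.003,0,0],[-1,0.06,-0.003,0,0],[-1,0.06,-0.003,0,0]]' >/dev/null
python3 -c "
from h import *
look()"
```

```text
orange [ 235  121   52   41 1766] tool [62.8  1. ] pan [-230.   50.]
tcp [554.6 -80.4   5.9] pan [-294.   57.] yaw-pan -6.0 11.5167
```

Stable. I'll make a longer push.

```bash
python3 -m pendant '[[-1,0.012,0.001,0,0],[-1,0.024,0.001,0,0],[-1,0.034,0.001,0,0],[-1,0.044,0.001,0,0],[-1,0.056,0.001,0,0],[-1,0.068,0.001,0,0],[-1,0.08,0.001,0,0],[-1,0.092,0.001,0,0],[-1,0.104,0.001,0,0],[-1,0.11,0.001,0,0],[-1,0.11,0.001,0,0],[-1,0.09,0.001,0,0],[-1,0.075,0.001,0,0],[-1,0.075,0.001,0,0]]' >/dev/null
python3 -c "
from h import *
look()"
```

```text
orange [ 234  122   52   41 1760] tool [62.1  0.2] pan [-156.   42.]
tcp [544.9  -5.6   5.8] pan [-219.   48.] yaw-pan -6.0 12.7333
```

```bash
python3 -m pendant '[[-1,0.012,0.001,0,0],[-1,0.024,0.001,0,0],[-1,0.034,0.001,0,0],[-1,0.044,0.001,0,0],[-1,0.056,0.001,0,0],[-1,0.068,0.001,0,0],[-1,0.08,0.001,0,0],[-1,0.092,0.001,0,0],[-1,0.104,0.001,0,0],[-1,0.116,0.001,0,0],[-1,0.122,0.001,0,0],[-1,0.122,0.001,0,0],[-1,0.1,0.001,0,0],[-1,0.087,0.001,0,0],[-1,0.087,0.001,0,0]]' >/dev/null
python3 -c "
from h import *
look()"
```

```text
pale [121   8  44  32 835] tool [122.3 -59.3] pan [-4. 85.]
orange [ 233  123   52   41 1736] tool [61.9 -0.3] pan [-70.  32.]
tcp [533.5  80.5   5.7] pan [-133.   39.] yaw-pan -6.0 14.0333
```

Push 62 mm further, over the lip to about x = -8.

```bash
python3 -m pendant '[[-1,0.012,0,0,0],[-1,0.024,0,0,0],[-1,0.034,0,0,0],[-1,0.044,0,0,0],[-1,0.056,0,0,0],[-1,0.066,0,0,0],[-1,0.076,0,0,0],[-1,0.086,0,0,0],[-1,0.095,0,0,0],[-1,0.098,0,0,0],[-1,0.098,0,0,0],[-1,0.08,0,0,0],[-1,0.06,0,0,0],[-1,0.06,0,0,0]]' >/dev/null
python3 -c "
from h import *
look();print(tool(world(-410,-1),70))"
```

```text
pale [140 137  37  26 618] tool [ 58.3 -59.1] pan [-8. 85.]
orange [ 234  119   52   41 1763] tool [63.9  0.1] pan [-8. 26.]
tcp [524.9 139.7   5.7] pan [-73.  33.] yaw-pan -6.0 15.25
[-0.3328  0.0688 -0.0642]
```

The big lump is in, at (-8, 26). Now the small one.

```bash
python3 -m pendant '[[-1,0,0,-0.035,0],[-1,-0.03,0.01,-0.075,0],[-1,-0.07,0.02,-0.075,0],[-1,-0.11,0.03,-0.075,0],[-1,-0.15,0.04,-0.075,0],[-1,-0.19,0.05,-0.075,0],[-1,-0.23,0.06,-0.075,0],[-1,-0.27,0.067,-0.075,0],[-1,-0.30,0.067,-0.075,0],[-1,-0.315,0.067,-0.075,0],[-1,-0.315,0.067,-0.075,0],[-1,-0.315,0.067,-0.075,0]]' >/dev/null
python3 -c "
from h import *
look()"
```

```text
amber [252 157  20  23 349] tool [30.3  3. ] pan [-359.   -8.]
tcp [ 634.7 -159.7   80.3] pan [-390.   -2.] yaw-pan -5.9 16.3
```

```bash
python3 -m pendant '[[-1,-0.006,0.003,0.03,0],[-1,-0.006,0.003,0.06,0],[-1,-0.006,0.003,0.0755,0],[-1,-0.006,0.003,0.0755,0]]'
python3 -c "
from h import *
look()"
python3 -m pendant '[[-1,0.012,0,0,0],[-1,0.022,0,0,0],[-1,0.032,0,0,0],[-1,0.042,0,0,0],[-1,0.05,0,0,0],[-1,0.05,0,0,0],[-1,0.03,0,0,0],[-1,0.01,0,0,0],[-1,0.01,0,0,0]]' >/dev/null
python3 -c "
from h import *
look()"
```

```text
clock: 16.68
tool_pos: [637.3, -162.5, 2.2]
eef_rot: [-3.137, -0.003, 1.714]
force: [-0.3, 0.7, 0.1]
gripper_width: 0.3
grasp_force: 0.0
amber [ 27  28  21  22 355] tool [ 117.  -112.9] pan [-266.   96.]
amber [246 176  29  31 714] tool [36.   0.2] pan [-358.   -8.]
tcp [ 637.3 -162.5    2.2] pan [-393.   -4.] yaw-pan -5.7 16.6833
amber [ 29  37  20  21 332] tool [ 111.2 -113.8] pan [-266.   96.]
amber [237 115  33  36 887] tool [67.8 -2.6] pan [-321.  -10.]
tcp [ 638.2 -159.     5.7] pan [-390.   -5.] yaw-pan -6.0 17.4833
```

```bash
python3 -m pendant '[[-1,0.012,-0.003,0,0],[-1,0.024,-0.003,0,0],[-1,0.034,-0.003,0,0],[-1,0.044,-0.003,0,0],[-1,0.054,-0.003,0,0],[-1,0.064,-0.003,0,0],[-1,0.074,-0.003,0,0],[-1,0.084,-0.003,0,0],[-1,0.094,-0.003,0,0],[-1,0.094,-0.003,0,0],[-1,0.074,-0.003,0,0],[-1,0.06,-0.003,0,0],[-1,0.06,-0.003,0,0]]' >/dev/null
python3 -c "
from h import *
look()"
```

```text
amber [229 131  35  29 848] tool [60.9 -7.3] pan [-267.   -7.]
tcp [626.8 -99.7   5.4] pan [-330.   -8.] yaw-pan -6.0 18.6167
```

```bash
python3 -m pendant '[[-1,0.005,-0.008,0,0],[-1,0.018,-0.008,0,0],[-1,0.03,-0.008,0,0],[-1,0.04,-0.008,0,0],[-1,0.05,-0.008,0,0],[-1,0.06,-0.008,0,0],[-1,0.07,-0.008,0,0],[-1,0.08,-0.008,0,0],[-1,0.085,-0.008,0,0],[-1,0.085,-0.008,0,0],[-1,0.065,-0.008,0,0],[-1,0.05,-0.008,0,0],[-1,0.05,-0.008,0,0]]' >/dev/null
python3 -c "
from h import *
look()"
```

```text
amber [241 132  35  29 850] tool [60.1 -0.4] pan [-218.  -11.]
tcp [611.9 -51.5   5.4] pan [-280.   -6.] yaw-pan -6.0 19.75
```

```bash
python3 -m pendant '[[-1,0.012,-0.0005,0,0],[-1,0.024,-0.0005,0,0],[-1,0.034,-0.0005,0,0],[-1,0.044,-0.0005,0,0],[-1,0.054,-0.0005,0,0],[-1,0.064,-0.0005,0,0],[-1,0.074,-0.0005,0,0],[-1,0.084,-0.0005,0,0],[-1,0.094,-0.0005,0,0],[-1,0.104,-0.0005,0,0],[-1,0.104,-0.0005,0,0],[-1,0.084,-0.0005,0,0],[-1,0.07,-0.0005,0,0],[-1,0.07,-0.0005,0,0]]' >/dev/null
python3 -c "
from h import *
look()"
```

```text
amber [241 133  36  28 842] tool [60.4 -0.1] pan [-148.  -18.]
tcp [601.5  18.2   5.3] pan [-209.  -12.] yaw-pan -6.0 20.9667
```

```bash
python3 -m pendant '[[-1,0.012,0,0,0],[-1,0.024,0,0,0],[-1,0.034,0,0,0],[-1,0.044,0,0,0],[-1,0.056,0,0,0],[-1,0.068,0,0,0],[-1,0.08,0,0,0],[-1,0.092,0,0,0],[-1,0.104,0,0,0],[-1,0.114,0,0,0],[-1,0.12,0,0,0],[-1,0.12,0,0,0],[-1,0.1,0,0,0],[-1,0.085,0,0,0],[-1,0.085,0,0,0]]' >/dev/null
python3 -c "
from h import *
look()"
```

```text
pale [  6  41  41  30 718] tool [ 107.3 -122.1] pan [-4. 89.]
orange [ 115   23   60   51 2503] tool [110.5 -59.4] pan [-7. 27.]
amber [242 134  34  28 799] tool [59.6 -0.1] pan [-64. -27.]
tcp [589.4 102.5   5.2] pan [-125.  -21.] yaw-pan -6.0 22.2667
```

```bash
python3 -m pendant '[[-1,0.012,0,0,0],[-1,0.024,0,0,0],[-1,0.034,0,0,0],[-1,0.044,0,0,0],[-1,0.056,0,0,0],[-1,0.066,0,0,0],[-1,0.076,0,0,0],[-1,0.086,0,0,0],[-1,0.092,0,0,0],[-1,0.092,0,0,0],[-1,0.07,0,0,0],[-1,0.05,0,0,0],[-1,0.03,0,-0.03,0],[-1,-0.01,0,-0.07,0],[-1,-0.05,0,-0.1,0],[-1,-0.08,0,-0.12,0],[-1,-0.08,0,-0.12,0]]' >/dev/null
python3 -c "
from h import *
look()
a=read_camera('top')[120:280,160:420,::-1];cv2.imwrite('pics/t9.png',cv2.resize(a,None,fx=3,fy=3))"
```

```text
tcp [602.1  21.5 129. ] pan [-206.  -14.] yaw-pan -6.0 23.7333
```

View pics/t9.png

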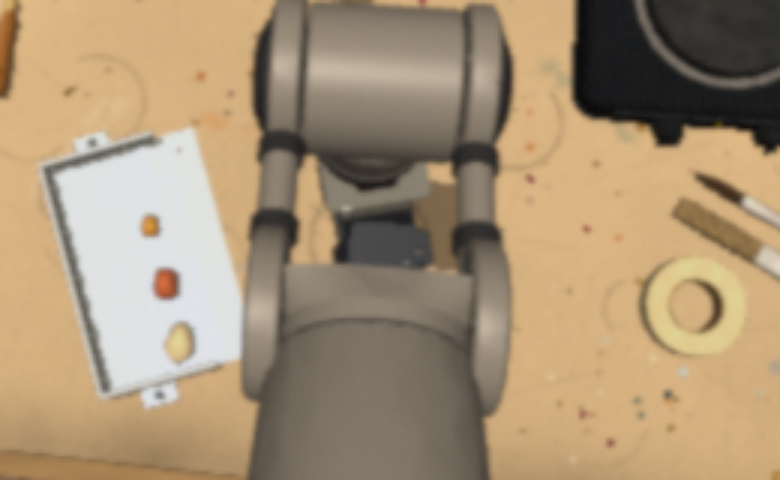

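All three lumps lie in the pan, at (150,225), (166,284) and (180,342). I'll check their pan x and hand in.

```bash
python3 -c "
from h import *
for u,v in((150,225),(166,284),(180,342)): print(pan(ray(P,160+u/3,120+v/3,9)).round())
print(close_job())"
```

```text
[ -9. -31.]
[-9. 28.]
[-8. 85.]
the job is handed in; nothing more can be done
None
```

All three wax lumps are resting on the pan floor at pan x of about -9 mm, well behind the -37 mm limit. I pushed them only with the closed fingers, kept clear of the tins, tape and panel, and handed the job in at about 24 s; no verdict was returned.

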